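# Clamp a test cassette in the cam-locked marking fixture

## Task

Clamp the cassette that lies in the black nest of the grey clamping fixture: push the red-knobbed cam lever round with a fingertip to its forward stop so that the flat low side of the cam faces the roller, then push the slide forward by its black push plate until its jaw holds the cassette square against the fence, and push the lever all the way back so that the cam locks behind the roller. Do not press the slide against the cam before it is at its low side, do not touch the cassette itself, lift nothing, and leave the other things on the bench where they are; finish with the hand clear.

Things in the scene. Friction and masses are not known exactly. Their poses are not given: they have to be found in the camera images.
- fixture: Fixed fixture: grey steel base plate 202 x 146 x 12 mm. Origin on the bench under the slide's centre line; x = the slide's forward direction (away from the robot, to the fence), y left, z up. Plate spans x -101..101, y -54..92 mm. Black nest floor at x 22..80, top 14 mm up, side lips 18 mm up. Fence face at x = 80, fence 28 mm high. Brass cam and lever on the left, with two stop pins 36 mm high.
- fence (a point): Centre of the fence's clamping face (fixture x = 80 mm, y = 0), 16.5 mm above the bench.
- jaw (a joint): Travel of the jaw slide along fixture +x, m: 0 fully back (starts 0 to 0.005), 0.0587 when the jaw holds the 20 mm wide cassette on the fence, 0.0592 hard stop. Takes about 2 N, stays where left. With the cam's round side to the roller it cannot pass about 0.009; when locked it cannot go back below about 0.057. The jaw's top is 30 mm above the bench.
- push_plate (a point): Centre of the rear face of the slide's upright black push plate, 48 mm above the bench. The plate is 40 mm wide (fixture y), 8 mm thick, 30 to 63 mm above the bench; its rear face looks along fixture -x. It moves with the slide.
- roller: Steel cam-follower roller, 16 mm diameter, carried on the left side of the slide, upright axis at fixture y = 30 mm; origin on its axis at its underside, 17 mm above the bench; 9.5 mm tall. It moves with the slide.
- cam (a joint): Angle of the cam lever, rad, clockwise from above. 0 = locked: lever on its rear stop, 150 deg counter-clockwise of fixture +x, round high side to the roller (starts 0 to 0.15). 2.094 = lever on its front stop, 30 deg counter-clockwise of fixture +x, flat low side to the roller, which passes with 5 mm to spare (passes from about 1.9). Takes about 1.6 N at the knob; stays where left.
- cam_knob (a point): Middle of the red upright cylindrical knob at the lever's end, 52 mm above the bench; the knob is 16 mm in diameter, 36 to 68 mm above the bench, 75 mm from the pivot. The flat steel lever under it lies 30 to 36 mm above the bench and is 14 mm wide.
- cam_pivot (a point): On the upright pivot axis of the cam (fixture x = -10.7, y = 56 mm), 36 mm above the bench; the hub's top is 42 mm up. The brass cam plate round it, 17 to 26 mm above the bench, is a disc of 28 mm radius with one side cut to a flat 13 mm from the pivot (the low side); the flat faces 120 deg clockwise of the lever.
- cassette: Cream plastic test cassette lying flat in the nest, 20 (its x) x 70 (its y) x 5 mm, 12 g; origin at the centre of its underside. Starts askew and short of the fence. To be pushed only by the jaw.
- waiting_cassette: Bystander: a second cream cassette, 20 x 70 x 5 mm, lying on the bench right of the fixture; origin at the centre of its underside.
- loupe: Bystander: black eye loupe, 37 mm diameter, 34 mm high, standing on the bench right of the fixture; origin at the centre of its underside.
- tweezers: Bystander: steel tweezers 121 mm long (its y), 18 mm wide, 8 mm high, lying on the bench to the near right of the fixture; origin at the centre of its underside.
There are look-alikes about, which are no part of the job. Leave any green look-alike of the cassette alone.

How it is judged (in metres and radians):
On the way, in this order (a step that is already met when the one before it is completed fails the run):
1. the cam is turned to its low side while the slide is still back (value of joint cam above 1.92 rad and value of joint jaw below 0.012 m), for 0.1 s.
2. the slide is pushed home with the cam still low, the jaw closing on the cassette (value of joint jaw above 0.0565 m and value of joint cam above 1.7 rad), for 0.1 s.
3. the cam is turned back and locks behind the roller (value of joint cam below 0.2 rad and value of joint jaw above 0.0565 m), for 0.2 s.
At the end, for the whole second after the job is handed in: The lever is back within 0.2 rad of its rear (locked) stop; the slide stands within about 2 mm of home (joint above 0.0565); the cassette lies flat in the nest, its centre 8 to 12.5 mm from the fence, square to the fence within 0.06 rad and at rest (all of step 3 and x of cassette in the frame of fixture between 0.0675 and 0.072 m and angle between the x axis of cassette and the x axis of fixture, either way round below 0.06 rad and z of cassette in the frame of fixture below 0.017 m and angle between cassette's own z axis and vertical below 0.1 rad and linear speed of cassette below 0.01 m/s); the robot touches nothing.
It fails at once if the slide is pressed hard against the cam before the cam is at its low side (contact force between roller and anything else above 6 N and value of joint jaw below 0.02 m).
It fails at once if the fingers touch the cassette in the nest (contact force between the fingers and cassette above 0.5 N).
It fails at once if the cassette is lifted or tipped out of the nest (z of cassette in the frame of fixture above 0.024 m or angle between cassette's own z axis and vertical above 0.5 rad).
It fails at once if the waiting cassette, the loupe or the tweezers are moved, lifted or tipped (distance of any of waiting_cassette, loupe, tweezers from where it was at the start of the episode above 0.02 m or angle between loupe's own z axis and vertical above 0.5 rad).
It also fails if it takes over 67 s, if anything falls off the work surface, if the arm or the gripper's body presses on something with over 40 N, if the wrist force passes 120 N, or if a joint passes its speed limit or range.

## Robot

A 7-joint arm with a two-finger parallel gripper is mounted at the origin on a cart in front of the work surface, level with it; the furniture and walls round the work are solid. World frame = base frame: x ahead of the robot, y to its left, z up, the work surface at z = 0. Lengths are in m, angles in degrees, forces in N, time in s.
With the tool pointing down it reaches from about 0.425 to 0.875 m from the base axis. Payload 4.7 kg.
Tool frame: the origin (TCP) lies between the finger pads; the fingertips stand env.finger_overhang ahead of it and the grasp point (between the pads) lies 5 mm behind it (env.finger_overhang is the distance from the TCP to the fingertips, in m); z points along the fingers, y is the line along which they close (so a half turn about z gives the same grasp; the last joint's range is limited). The gripper opens to 87 mm and grips with 3 to 60 N. Pads are 19 mm wide; open, the fingers measure 117 mm over their backs; the gripper's body (75 mm by 190 mm) begins 51 mm behind the grasp point.
Start: joints at [65.438, 18.392, -4.016, 83.108, 1.295, 78.541, -3.26], TCP at [0.278, -0.587, 0.237] pointing down, gripper open.
Joint ranges: [-163.93, 163.93], [-17.29, 119.83], [-79.2, 71.16], [3.27, 140.29], [-89.18, 269.18], [5.43, 117.66], [-154.24, 154.24]. Speed limits (degrees/s): [147.25, 147.25, 180, 180, 180, 180, 180].

## Interface

Orientations are given as [roll, pitch, yaw] about the fixed x, y, z axes, in that order (R = Rz(yaw) Ry(pitch) Rx(roll)).
In Python, from cell import telemetry, eyes, env, models gives the robot as it stands. The module is installed in compiled form; this text tells all that it offers.
- The arm moves only by the tool drive_tool, never from a script. Its arguments are lists of equal length, an entry for each row: "angular": the turn, a rotation vector about the tool's x, y, z in rad, a list of three; "delta_pos": the shift along the tool's x, y, z in cm, a list of three; "gripper": the finger opening in cm, from 0 to 8.7. A call has 1 to 20 rows; each row shifts and turns the commanded pose from where the row before left it, along the tool's axes as they then stand; what a row does not reach is not made up. A row lasts 1/10 s, in which the tool goes at most 50 mm and 8.59 degrees, less where a joint would pass 70% of its speed; a pose out of reach is approached as far as the arm can. A call with a gripper value outside its range is refused whole. The fingers move at their own pace and stop on an object; "squeeze" is the grip in N (left out, the last holds). Time passes only in rows, so rows that do not move let the fingers close. It gives the time, the measured TCP pose, the force, the opening and the grip force at its end, in the units of the state.
- telemetry.get_obs(): the state, without advancing time (a new reading comes with each control period).
- eyes.read_camera(name): name is "side" or "top"; returns a dict with "pixels" (420x560x3 uint8, red, green, blue), "mtx" (3x3 intrinsics, pixels), "origin" and "orientation" of the camera in the world. Camera axes: x right, y down, z forward; pixel columns grow to the right and rows downward; lengths in m; the calibration is good to about 2 mm. A picture is of the moment at which its call begins. There is no depth.
- env.sign_off(): hands the job in; it is judged then, once.
Trained networks look in a picture, given as the dict that the camera call returned (one of the last four; its "shot" number tells which), for a name from the list of things; names that differ only in an ending like _2 or _b are one class to them, and where a whole thing is asked for, a point or a joint stands for the part that bears it (a point fixed in the world has none). Each returns a list of dicts, best first, with "p" (0 to 1); they miss things now and then, are a little off and sometimes report something else, mostly with a low value. They report only what shows in the picture. A call takes as long as a camera call. They do not tell look-alikes from the thing itself.
- models.search_frame(picture, target): "centre" ([column, row] in pixels, amid what is visible of it).
- models.cut_out(picture, target): "pixels" (420x560 bool, what is visible of it) and "centre" ([column, row] in pixels, amid what is visible of it).
The state is a dict: "time_s": time; "qpos": joint angles; "joint_velocities": joint speeds; "effort": joint torques, N m; "tool_pos": TCP position; "tool_rot": TCP orientation; "force": force on the tool from outside, world axes, zero at the start; "wrist_torque": the same for the moment, N m; "grip_width": finger opening in m; "grasp_force": force on a finger pad.
Only numpy, scipy, OpenCV 4.12 (cv2) and the standard library are available. Lean on these libraries where they do the work, as an engineer would, in place of code of your own. Each camera call takes 0.05 s, during which the arm holds its last target. There are 200 camera calls.

## Working session

There is one attempt and no reset: what is moved stays moved. The work goes in short steps, Python scripts to look and compute and a tool call to move; the robot and the scene stay as the last step left them, time stands still between calls to the robot, and variables do not carry over. Pictures are saved under pics/ and viewed, at most 10 in all, crops included, and the job is handed in when it is done.

Besides the shell and the picture viewer there is one more tool, called as name(argument=value, ...), one argument or row to a line, values as JSON. drive_tool: Moves the arm, as the interface text tells. Its arguments: {"type":"object","properties":{"angular":{"type":"array","items":{"type":"array","items":{"type":"number"}}},"delta_pos":{"type":"array","items":{"type":"array","items":{"type":"number"}}},"gripper":{"type":"array","items":{"type":"number"}},"squeeze":{"type":"number"}},"required":["angular","delta_pos","gripper"]}

```bash
mkdir -p pics
cat > h.py <<'E'
from cell import telemetry, eyes, env, models
import numpy as np, cv2
from scipy.spatial.transform import Rotation as R
def Rm(c):
    o=np.array(c["orientation"],float)
    return o if o.shape==(3,3) else R.from_euler('xyz',o,degrees=True).as_matrix()
def ray(c,px,z):
    d=Rm(c)@np.linalg.solve(np.array(c["mtx"]),[px[0],px[1],1.]); o=np.array(c["origin"])
    return o+d*(z-o[2])/d[2]
def proj(c,P):
    p=np.array(c["mtx"])@(Rm(c).T@(np.array(P)-np.array(c["origin"]))); return p[:2]/p[2]
E
python3 - <<'E'
from h import *
c=eyes.read_camera("top"); s=eyes.read_camera("side")
for n,k in(("top",c),("side",s)):
    cv2.imwrite(f"pics/{n}0.png",k["pixels"][:,:,::-1]); print(n,k["origin"],k["orientation"],k["mtx"])
T={"cam_knob":.052,"cam_pivot":.036,"push_plate":.048,"roller":.026,"cassette":.019,"waiting_cassette":.005,"loupe":.034,"tweezers":.008,"fixture":.012}
for t,z in T.items():
    for k in (c,s):
        print(t,[(np.round(d["centre"]),round(d["p"],2),np.round(ray(k,d["centre"],z)[:2],3)) for d in models.search_frame(k,t)[:3]])
o=telemetry.get_obs(); print(env.finger_overhang,o["tool_pos"],o["tool_rot"],o["time_s"],o["force"])
E
```

```text
top [ 0.34656442 -0.00410512  1.00146879] [-169.27819632    0.78063472  -88.29981879] [[494.67832896   0.         279.78924379]
 [  0.         494.67832896 215.45738071]
 [  0.           0.           1.        ]]
side [0.1379226  0.56762661 0.55446764] [-127.01306776    1.07333568 -145.07861751] [[413.9251256    0.         275.22206118]
 [  0.         413.9251256  208.75903071]
 [  0.           0.           1.        ]]
cam_knob []
cam_knob [(array([246., 247.]), 0.58, array([0.505, 0.149]))]
cam_pivot [(array([226., 216.]), 0.68, array([0.525, 0.121]))]
cam_pivot [(array([247., 244.]), 0.91, array([0.521, 0.129])), (array([258., 240.]), 0.62, array([0.51 , 0.107]))]
push_plate [(array([255., 223.]), 0.58, array([0.51 , 0.061]))]
push_plate [(array([272., 234.]), 0.64, array([0.491, 0.089]))]
roller []
roller [(array([246., 215.]), 0.5, array([0.586, 0.049]))]
cassette [(array([356., 222.]), 0.89, array([ 0.522, -0.139])), (array([263., 186.]), 0.71, array([0.594, 0.052]))]
cassette [(array([247., 217.]), 0.82, array([0.585, 0.048])), (array([321., 189.]), 0.77, array([ 0.507, -0.127
[... 162 characters left out ...]
ay([0.528, 0.131]))]
waiting_cassette [(array([290., 211.]), 0.71, array([ 0.532, -0.036]))]
loupe [(array([293., 260.]), 0.51, array([ 0.441, -0.015]))]
loupe [(array([322., 226.]), 0.87, array([0.431, 0.002])), (array([268., 232.]), 0.47, array([0.51 , 0.076]))]
tweezers [(array([378., 272.]), 0.77, array([ 0.425, -0.184]))]
tweezers [(array([367., 194.]), 0.55, array([ 0.419, -0.184]))]
fixture [(array([250., 213.]), 0.9, array([0.536, 0.076]))]
fixture [(array([254., 239.]), 0.82, array([0.536, 0.089])), (array([365., 193.]), 0.67, array([ 0.422, -0.178]))]
0.014 [ 0.2784763  -0.58734163  0.23657586] [1.79995632e+02 4.33221797e-03 2.53715053e+01] 1.0 [-0.25037408 -0.10541669 -0.39338612]
```

Run:
```python
import cv2
a=cv2.imread("pics/top0.png")[140:300,180:400]; cv2.imwrite("pics/topc.png",cv2.resize(a,(792,576),interpolation=cv2.INTER_CUBIC))
a=cv2.imread("pics/side0.png")[160:310,170:380]; cv2.imwrite("pics/sidec.png",cv2.resize(a,(798,570),interpolation=cv2.INTER_CUBIC))
```

```text
(no output)
```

View pics/topc.png

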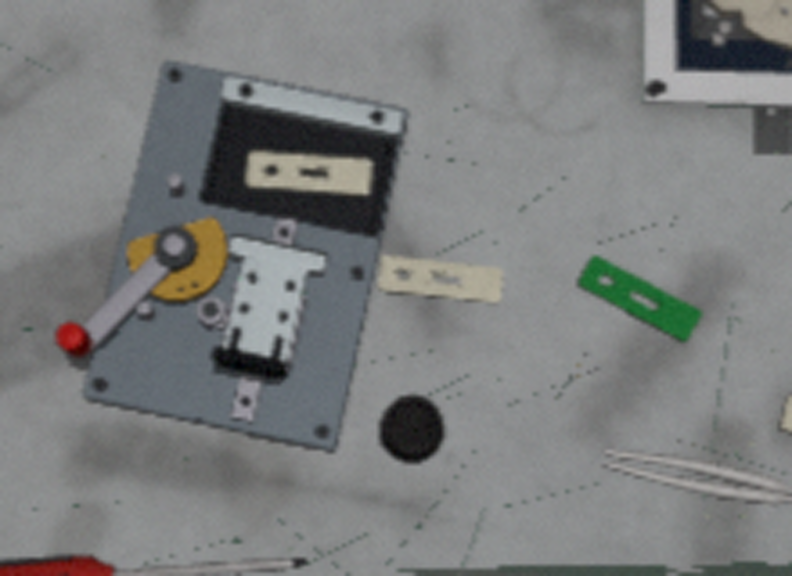

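View pics/sidec.png

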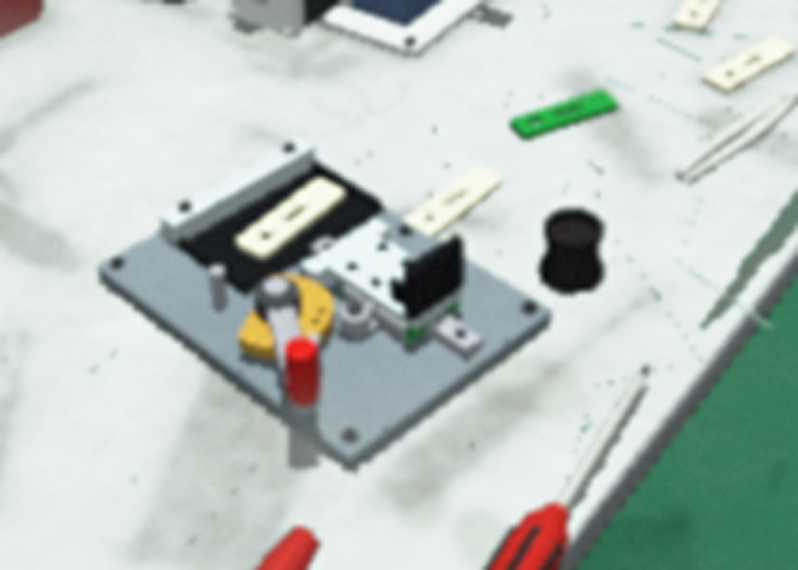

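The top crop shows the grey fixture turned about -13°. The knob is at crop (72,338), i.e. image (200,234), and the lever is on its rear stop. The black push plate is at crop (250,362), and the roller at (210,312). 
The candidates for the cassette:
- The cream one in the black nest, image (266,188), fits the description.
- The cream one at image (302,217) is the waiting cassette.
- The green one at image (358,223) is the look-alike.
- One more cream piece lies at the right edge.

The crop confirms this. Next I fit the fixture pose from the plate corners.

Run:
```python
from h import *
from scipy.optimize import least_squares
c=eyes.read_camera("top"); s=eyes.read_camera("side")
f=lambda p,k,o:np.array(p)/k+np.array(o)
tc=[((165,62),(101,92,12)),((408,108),(101,-54,12)),((83,400),(-101,92,12)),((336,452),(-101,-54,12))]
sc=[((100,268),(101,92,12)),((350,460),(-101,92,12)),((550,312),(-101,-54,12))]
obs=[(c,f(p,3.6,(180,140)),q) for p,q in tc]; obs2=[(s,f(p,3.8,(170,160)),q) for p,q in sc]
def W(v,q): a=v[2]; q=np.array(q)/1000; return np.array([v[0]+np.cos(a)*q[0]-np.sin(a)*q[1],v[1]+np.sin(a)*q[0]+np.cos(a)*q[1],q[2]])
for O in (obs,obs2,obs+obs2):
    r=least_squares(lambda v:np.concatenate([proj(k,W(v,q))-p for k,p,q in O]),[.53,.06,-.2]); print(r.x,np.degrees(r.x[2]),np.round(r.fun,1))
v=r.x; np.save("fx.npy",v)
for n,q in dict(pivot=(-10.7,56,36)).items(): print(n,W(v,q),proj(c,W(v,q)),proj(s,W(v,q)))
kt=ray(c,f((72,337),3.6,(180,140)),.066); ks=ray(s,f((302,350),3.8,(170,160)),.066); print("knob",kt,ks)
piv=W(v,(-10.7,56,36))
for k in(kt,ks): d=k-piv; print(np.hypot(*d[:2]),np.degrees(np.arctan2(d[1],d[0])-v[2]))
print("plate rear",W(v,(-60,0,48)),"plate top px",ray(c,f((250,368),3.6,(180,140)),.06))
```

```text
[ 0.53959907  0.05951301 -0.17540983] -10.050242886413045 [-0.6 -0.5  0.5  0.2 -0.3  0.   0.4  0.3]
[ 0.53817136  0.06176765 -0.187341  ] -10.733848464336353 [-1.4 -0.7 -0.2  0.2  1.6 -0.1]
[ 0.53932373  0.06030826 -0.18005713] -10.316513725854284 [-0.8 -0.6  0.3  0.5 -0.9 -0.1 -0.2  0.5 -1.5 -0.9  0.3 -0.6  1.6 -1. ]
pivot [0.53882552 0.11731915 0.036     ] [228.38964951 209.20514953] [243.18786776 237.3094626 ]
knob [0.48372895 0.16566122 0.066     ] [0.48235445 0.16785177 0.066     ]
0.07329793412370983 149.05260042034405
0.0757794694383921 148.49303299357314
plate rear [0.48029372 0.0710534  0.048     ] plate top px [0.47055181 0.07067638 0.06      ]
```

drive_tool(
  angular=[
    [0,0,0],
    [0,0,0],
    [0,0,0],
    [0,0,0],
    [0,0,0],
    [0,0,0],
    [0,0,0],
    [0,0,0],
    [0,0,0],
    [0,0,0],
    [0,0,0],
    [0,0,0],
    [0,0,0],
    [0,0,0],
  ],
  delta_pos=[
    [2.6,-1.43,0],
    [2.6,-1.43,0],
    [2.6,-1.43,0],
    [2.6,-1.43,0],
    [2.6,-1.43,0],
    [2.6,-1.43,0],
    [2.6,-1.43,0],
    [2.6,-1.43,0],
    [2.6,-1.43,0],
    [2.6,-1.43,0],
    [2.6,-1.43,0],
    [2.6,-1.43,0],
    [2.6,-1.43,0],
    [2.6,-1.43,0],
  ],
  gripper=[4,4,4,4,4,4,4,4,4,4,4,4,4,4],
)

```text
time_s: 2.5
tool_pos: [0.5222, -0.2495, 0.2368]
tool_rot: [180.0, -0.0, 25.4]
force: [-0.3, 0.4, -0.1]
grip_width: 0.0398
grasp_force: 0.0
```

drive_tool(
  angular=[
    [0,0,0],
    [0,0,0],
    [0,0,0],
    [0,0,0],
    [0,0,0],
    [0,0,0],
    [0,0,0],
    [0,0,0],
    [0,0,0],
    [0,0,0],
    [0,0,0],
    [0,0,0],
    [0,0,0],
    [0,0,0],
  ],
  delta_pos=[
    [1.04,-2.8,0],
    [1.04,-2.8,0],
    [1.04,-2.8,0],
    [1.04,-2.8,0],
    [1.04,-2.8,0],
    [1.04,-2.8,0],
    [1.04,-2.8,0],
    [1.04,-2.8,0],
    [1.04,-2.8,0],
    [1.04,-2.8,0],
    [1.04,-2.8,0],
    [1.04,-2.8,0],
    [1.04,-2.8,0],
    [1.04,-2.8,0],
  ],
  gripper=[4,4,4,4,4,4,4,4,4,4,4,4,4,4],
)

```text
time_s: 3.9
tool_pos: [0.485, 0.1672, 0.2368]
tool_rot: [180.0, -0.0, 25.4]
force: [-0.1, 0.2, 1.3]
grip_width: 0.0398
grasp_force: 0.0
```

drive_tool(
  angular=[
    [0,0,-0.14],
    [0,0,-0.14],
    [0,0,-0.14],
    [0,0,-0.14],
    [0,0,-0.14],
    [0,0,-0.14],
    [0,0,-0.14],
    [0,0,-0.14],
    [0,0,-0.14],
    [0,0,-0.14],
    [0,0,-0.14],
    [0,0,-0.14],
    [0,0,-0.14],
    [0,0,-0.14],
    [0,0,0],
  ],
  delta_pos=[
    [0,0,0],
    [0,0,0],
    [0,0,0],
    [0,0,0],
    [0,0,0],
    [0,0,0],
    [0,0,0],
    [0,0,0],
    [0,0,0],
    [0,0,0],
    [0,0,0],
    [0,0,0],
    [0,0,0],
    [0,0,0],
    [0,0,0],
  ],
  gripper=[4,4,4,4,4,4,4,4,4,4,4,4,4,4,4],
)

```text
time_s: 5.4
tool_pos: [0.4852, 0.1661, 0.2367]
tool_rot: [180.0, 0.0, 137.7]
force: [-0.2, -0.0, 0.0]
grip_width: 0.0401
grasp_force: 0.0
```

drive_tool(
  angular=[
    [0,0,0],
    [0,0,0],
    [0,0,0],
    [0,0,0],
    [0,0,0],
    [0,0,0],
    [0,0,0],
    [0,0,0],
    [0,0,0],
    [0,0,0],
    [0,0,0],
    [0,0,0],
    [0,0,0],
    [0,0,0],
  ],
  delta_pos=[
    [0,0,2],
    [0,0,2],
    [0,0,2],
    [0,0,2],
    [0,0,2],
    [0,0,2],
    [0,0,2],
    [0,0,1],
    [0,0,1],
    [0,0,1],
    [0,0,1],
    [0,0,0],
    [0,0,0],
    [0,0,0],
  ],
  gripper=[4,4,4,4,4,4,4,4,4,4,4,2.4,2.4,2.4],
  squeeze=5,
)

```text
time_s: 6.8
tool_pos: [0.4857, 0.1663, 0.0571]
tool_rot: [180.0, 0.0, 137.7]
force: [-0.2, 0.5, -0.1]
grip_width: 0.0264
grasp_force: 0.0
```

Run:
```python
from h import *
s=eyes.read_camera("side"); a=s["pixels"][130:310,150:390,::-1]; cv2.imwrite("pics/s1.png",cv2.resize(a,(792,594),interpolation=cv2.INTER_CUBIC))
```

```text
(no output)
```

View pics/s1.png

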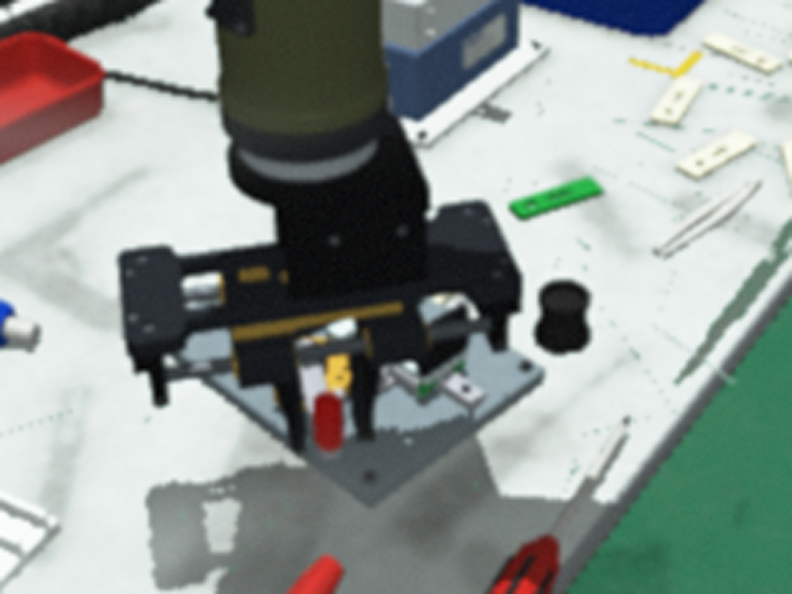

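The knob, at (328,422) in the crop, stands between the two fingertips at (295,430) and (365,425). I'll turn the lever forward along its arc.

drive_tool(
  angular=[
    [0,0,0.105],
    [0,0,0.105],
    [0,0,0.105],
    [0,0,0.105],
    [0,0,0.105],
    [0,0,0.105],
    [0,0,0.105],
    [0,0,0.105],
    [0,0,0.105],
    [0,0,0.105],
    [0,0,0.105],
    [0,0,0.105],
    [0,0,0.105],
    [0,0,0.105],
    [0,0,0.105],
    [0,0,0.105],
    [0,0,0.105],
    [0,0,0.105],
  ],
  delta_pos=[
    [-0.04,0.78,0],
    [-0.04,0.78,0],
    [-0.04,0.78,0],
    [-0.04,0.78,0],
    [-0.04,0.78,0],
    [-0.04,0.78,0],
    [-0.04,0.78,0],
    [-0.04,0.78,0],
    [-0.04,0.78,0],
    [-0.04,0.78,0],
    [-0.04,0.78,0],
    [-0.04,0.78,0],
    [-0.04,0.78,0],
    [-0.04,0.78,0],
    [-0.04,0.78,0],
    [-0.04,0.78,0],
    [-0.04,0.78,0],
    [-0.04,0.78,0],
  ],
  gripper=[2.4,2.4,2.4,2.4,2.4,2.4,2.4,2.4,2.4,2.4,2.4,2.4,2.4,2.4,2.4,2.4,2.4,2.4],
)

```text
time_s: 8.65
tool_pos: [0.6054, 0.1544, 0.057]
tool_rot: [-179.9, -0.1, 29.2]
force: [0.9, 2.6, -0.8]
grip_width: 0.024
grasp_force: 1.1
```

drive_tool(
  angular=[
    [0,0,0.1],
    [0,0,0.1],
    [0,0,0],
  ],
  delta_pos=[
    [-0.04,0.75,0],
    [-0.04,0.75,0],
    [0,0,0],
  ],
  gripper=[2.4,2.4,2.4],
)

```text
time_s: 8.95
tool_pos: [0.612, 0.1385, 0.0571]
tool_rot: [180.0, -0.1, 17.8]
force: [0.1, 0.6, 0.4]
grip_width: 0.0242
grasp_force: 0.0
```

drive_tool(
  angular=[
    [0,0,0],
    [0,0,0],
    [0,0,0],
    [0,0,0],
    [0,0,0],
    [0,0,0],
    [0,0,0],
    [0,0,0],
    [0,0,0],
  ],
  delta_pos=[
    [0,0,0],
    [0,0,0],
    [0,0,0],
    [0,0,-1],
    [0,0,-2],
    [0,0,-2],
    [0,0,-2],
    [0,0,-1],
    [0,0,0],
  ],
  gripper=[4,4,4,4,4,4,4,4,4],
)

```text
time_s: 9.85
tool_pos: [0.6122, 0.1393, 0.1387]
tool_rot: [180.0, -0.2, 17.9]
force: [0.4, 0.1, 0.1]
grip_width: 0.0395
grasp_force: 0.0
```

drive_tool(
  angular=[
    [0,0,-0.135],
    [0,0,-0.135],
    [0,0,-0.135],
    [0,0,-0.135],
    [0,0,-0.135],
    [0,0,-0.135],
    [0,0,-0.135],
    [0,0,-0.135],
    [0,0,0],
    [0,0,0],
    [0,0,0],
    [0,0,0],
    [0,0,0],
    [0,0,0],
    [0,0,0],
    [0,0,0],
    [0,0,0],
  ],
  delta_pos=[
    [0,0,0],
    [0,0,0],
    [0,0,0],
    [0,0,0],
    [0,0,0],
    [0,0,0],
    [0,0,0],
    [0,0,0],
    [-1.1,-1.97,0],
    [-1.1,-1.97,0],
    [-1.1,-1.97,0],
    [-1.1,-1.97,0],
    [-1.1,-1.97,0],
    [-1.1,-1.97,0],
    [-1.1,-1.97,0],
    [-1.1,-1.97,0],
    [0,0,0],
  ],
  gripper=[4,4,4,4,4,4,4,4,0,0,0,0,0,0,0,0,0],
)

```text
time_s: 11.55
tool_pos: [0.4374, 0.0788, 0.1353]
tool_rot: [-179.8, 0.2, 79.8]
force: [0.1, -0.7, 0.3]
grip_width: 0.0006
grasp_force: 0.0
```

Run:
```python
from h import *
s=eyes.read_camera("side"); a=s["pixels"][130:310,150:390,::-1]; cv2.imwrite("pics/s2.png",cv2.resize(a,(792,594),interpolation=cv2.INTER_CUBIC))
```

```text
(no output)
```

View pics/s2.png

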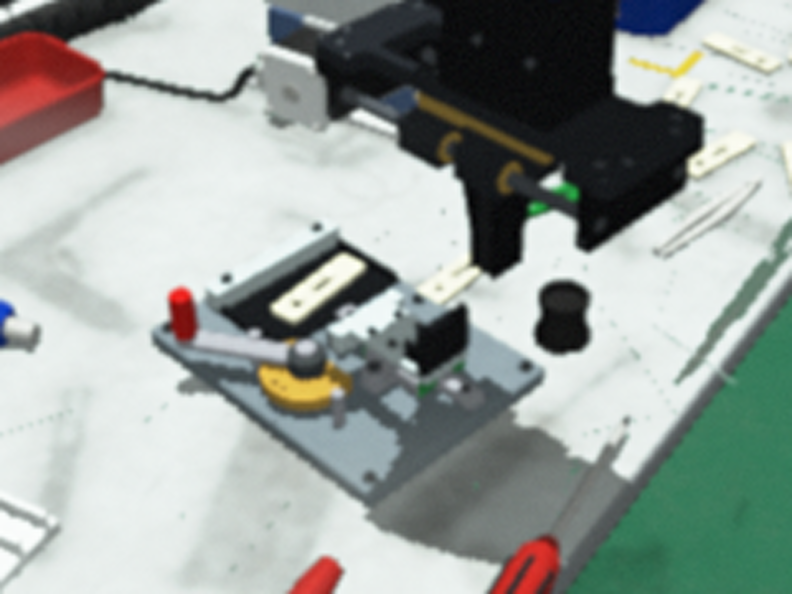

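The lever is on its front stop, with the knob at crop (181,315), and the fingers are behind the push plate at (437,340). I'll descend and push.

drive_tool(
  angular=[
    [0,0,0],
    [0,0,0],
    [0,0,0],
    [0,0,0],
    [0,0,0],
  ],
  delta_pos=[
    [0,0,2],
    [0,0,2],
    [0,0,2],
    [0,0,1.9],
    [0,0,0],
  ],
  gripper=[0,0,0,0,0],
)

```text
time_s: 12.1
tool_pos: [0.4387, 0.0803, 0.055]
tool_rot: [-179.7, 0.0, 79.8]
force: [0.3, -0.3, -0.6]
grip_width: 0.0005
grasp_force: 0.0
```

drive_tool(
  angular=[
    [0,0,0],
    [0,0,0],
    [0,0,0],
    [0,0,0],
    [0,0,0],
  ],
  delta_pos=[
    [0,0.4,0],
    [0,0.4,0],
    [0,0.4,0],
    [0,0.4,0],
    [0,0.4,0],
  ],
  gripper=[0,0,0,0,0],
)

```text
time_s: 12.6
tool_pos: [0.4608, 0.0765, 0.058]
tool_rot: [179.9, -0.0, 79.8]
force: [0.5, -0.4, -0.2]
grip_width: 0.0005
grasp_force: 0.0
```

drive_tool(
  angular=[
    [0,0,0],
    [0,0,0],
    [0,0,0],
    [0,0,0],
    [0,0,0],
    [0,0,0],
    [0,0,0],
    [0,0,0],
    [0,0,0],
    [0,0,0],
  ],
  delta_pos=[
    [0,0.4,0],
    [0,0.4,0],
    [0,0.4,0],
    [0,0.4,0],
    [0,0.4,0],
    [0,0.4,0],
    [0,0.4,0],
    [0,0.4,0],
    [0,0.4,0],
    [0,0.4,0],
  ],
  gripper=[0,0,0,0,0,0,0,0,0,0],
)

```text
time_s: 13.6
tool_pos: [0.4996, 0.0694, 0.0574]
tool_rot: [-180.0, 0.0, 79.8]
force: [-2.6, 0.4, -0.7]
grip_width: 0.0004
grasp_force: 1.1
```

drive_tool(
  angular=[
    [0,0,0],
    [0,0,0],
    [0,0,0],
    [0,0,0],
  ],
  delta_pos=[
    [0,0.2,0],
    [0,0.2,0],
    [0,0.2,0],
    [0,0,0],
  ],
  gripper=[0,0,0,0],
)

```text
time_s: 14.0
tool_pos: [0.5057, 0.0683, 0.0575]
tool_rot: [180.0, 0.0, 79.8]
force: [-1.5, 0.0, -1.4]
grip_width: 0.0005
grasp_force: 0.5
```

drive_tool(
  angular=[
    [0,0,0],
    [0,0,0],
    [0,0,0],
  ],
  delta_pos=[
    [0,0.1,0],
    [0,0.1,0],
    [0,0,0],
  ],
  gripper=[0,0,0],
)

```text
time_s: 14.3
tool_pos: [0.5073, 0.068, 0.0575]
tool_rot: [180.0, 0.0, 79.8]
force: [-1.7, 0.4, 0.4]
grip_width: 0.0001
grasp_force: 0.8
```

drive_tool(
  angular=[
    [0,0,0],
    [0,0,0],
    [0,0,0],
  ],
  delta_pos=[
    [0,0.1,0],
    [0,0.1,0],
    [0,0,0],
  ],
  gripper=[0,0,0],
)

```text
time_s: 14.6
tool_pos: [0.5094, 0.0677, 0.0575]
tool_rot: [180.0, 0.0, 79.8]
force: [-1.8, -0.6, 0.1]
grip_width: 0.0005
grasp_force: 0.8
```

drive_tool(
  angular=[
    [0,0,0],
    [0,0,0],
    [0,0,0],
  ],
  delta_pos=[
    [0,0.1,0],
    [0,0.1,0],
    [0,0,0],
  ],
  gripper=[0,0,0],
)

```text
time_s: 14.9
tool_pos: [0.5114, 0.0673, 0.0575]
tool_rot: [180.0, 0.0, 79.8]
force: [-2.0, -0.8, -0.6]
grip_width: 0.0004
grasp_force: 0.8
```

Run:
```python
from h import *
s=eyes.read_camera("side"); a=s["pixels"][160:280,180:340,::-1]; cv2.imwrite("pics/s3.png",cv2.resize(a,(800,600),interpolation=cv2.INTER_CUBIC))
```

```text
(no output)
```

View pics/s3.png

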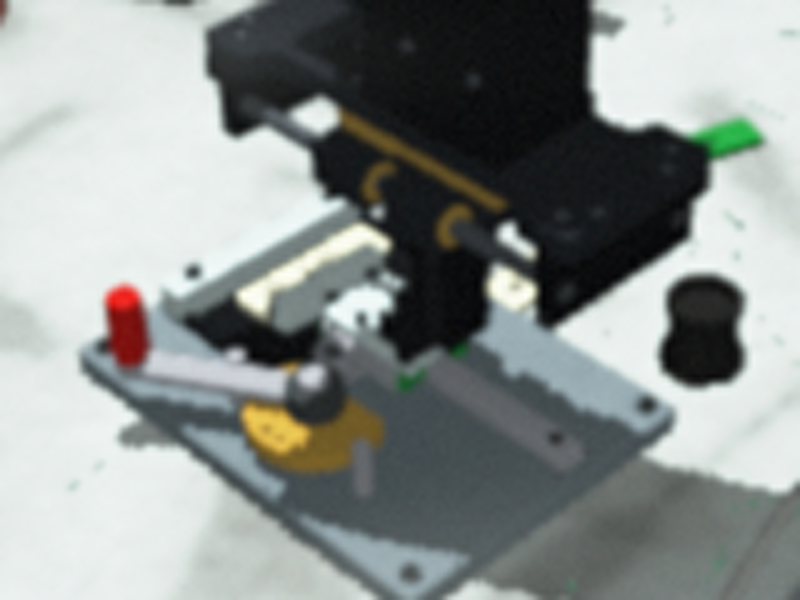

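The jaw, at crop (300,290), is on the cassette, with a narrow gap left to the fence at (280,240). I'll carry on in small steps.

drive_tool(
  angular=[
    [0,0,0],
    [0,0,0],
    [0,0,0],
  ],
  delta_pos=[
    [0,0.1,0],
    [0,0.1,0],
    [0,0,0],
  ],
  gripper=[0,0,0],
)

```text
time_s: 15.25
tool_pos: [0.5134, 0.067, 0.0575]
tool_rot: [180.0, 0.0, 79.8]
force: [-0.9, -0.5, -0.8]
grip_width: 0.0006
grasp_force: 0.8
```

drive_tool(
  angular=[
    [0,0,0],
    [0,0,0],
    [0,0,0],
  ],
  delta_pos=[
    [0,0.1,0],
    [0,0.1,0],
    [0,0,0],
  ],
  gripper=[0,0,0],
)

```text
time_s: 15.55
tool_pos: [0.5154, 0.0667, 0.0575]
tool_rot: [180.0, 0.0, 79.8]
force: [-2.0, -0.6, 0.2]
grip_width: 0.0006
grasp_force: 0.8
```

drive_tool(
  angular=[
    [0,0,0],
    [0,0,0],
    [0,0,0],
  ],
  delta_pos=[
    [0,0.1,0],
    [0,0.1,0],
    [0,0,0],
  ],
  gripper=[0,0,0],
)

```text
time_s: 15.85
tool_pos: [0.5173, 0.0663, 0.0575]
tool_rot: [180.0, 0.0, 79.8]
force: [-2.1, -1.5, 0.1]
grip_width: 0.0004
grasp_force: 0.8
```

drive_tool(
  angular=[
    [0,0,0],
    [0,0,0],
    [0,0,0],
  ],
  delta_pos=[
    [0,0.1,0],
    [0,0.1,0],
    [0,0,0],
  ],
  gripper=[0,0,0],
)

```text
time_s: 16.15
tool_pos: [0.518, 0.0662, 0.0575]
tool_rot: [-179.9, 0.0, 79.8]
force: [-5.4, 0.7, 3.1]
grip_width: -0.0001
grasp_force: 2.8
```

drive_tool(
  angular=[
    [0,0,0],
    [0,0,0],
    [0,0,0],
  ],
  delta_pos=[
    [0,0.1,0],
    [0,0.05,0],
    [0,0,0],
  ],
  gripper=[0,0,0],
)

```text
time_s: 16.45
tool_pos: [0.5181, 0.0662, 0.0574]
tool_rot: [-179.7, 0.1, 79.8]
force: [-9.4, -0.7, 7.2]
grip_width: 0.0008
grasp_force: 4.7
```

drive_tool(
  angular=[
    [0,0,0],
    [0,0,0],
    [0,0,0],
    [0,0,0],
    [0,0,0],
    [0,0,0],
    [0,0,0],
  ],
  delta_pos=[
    [0,-0.5,0],
    [0,-1.5,0],
    [0,0,-2],
    [0,0,-2],
    [0,0,-2],
    [0,0,-2],
    [0,0,0],
  ],
  gripper=[0,0,0,0,0,0,0],
)

```text
time_s: 17.15
tool_pos: [0.5041, 0.07, 0.1409]
tool_rot: [179.5, -0.1, 79.8]
force: [0.6, 0.1, 0.1]
grip_width: 0.0001
grasp_force: 0.0
```

Run:
```python
from h import *
s=eyes.read_camera("side"); a=s["pixels"][160:280,180:340,::-1]; cv2.imwrite("pics/s4.png",cv2.resize(a,(800,600),interpolation=cv2.INTER_CUBIC))
for d in models.cut_out(s,"cam_knob")[:2]: print(d["p"],d["centre"],ray(s,d["centre"],.052))
```

```text
0.71 [234.6, 237.8] [0.53884833 0.141137   0.052     ]
```

View pics/s4.png

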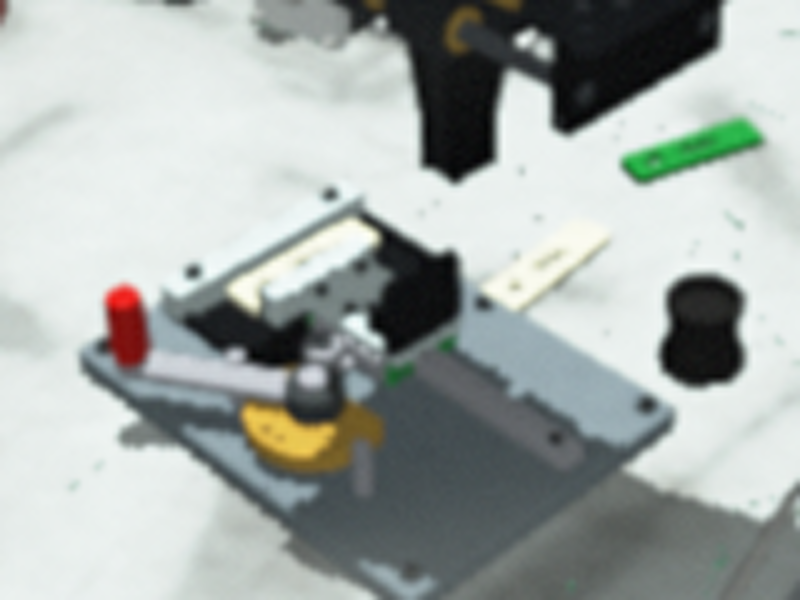

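The cassette is square on the fence (crop 300,265), and the knob stands at (127,327). I'll move over the knob.

drive_tool(
  angular=[
    [0,0,0],
    [0,0,0],
    [0,0,0],
    [0,0,0],
    [0,0,0],
    [0,0,0.1315],
    [0,0,0.1315],
    [0,0,0.1315],
    [0,0,0.1315],
    [0,0,0.1315],
    [0,0,0.1315],
    [0,0,0.1315],
    [0,0,0.1315],
    [0,0,0],
  ],
  delta_pos=[
    [1.8,1.82,0],
    [1.8,1.82,0],
    [1.8,1.82,0],
    [1.8,1.82,0],
    [1.8,1.82,0],
    [0,0,0],
    [0,0,0],
    [0,0,0],
    [0,0,0],
    [0,0,0],
    [0,0,0],
    [0,0,0],
    [0,0,0],
    [0,0,0],
  ],
  gripper=[4,4,4,4,4,4,4,4,4,4,4,4,4,4],
)

```text
time_s: 18.65
tool_pos: [0.6059, 0.1417, 0.1359]
tool_rot: [-180.0, 0.1, 19.5]
force: [-0.0, 0.4, -0.4]
grip_width: 0.0402
grasp_force: 0.0
```

Run:
```python
from h import *
s=eyes.read_camera("side"); print(ray(s,(205.4,225.4),.052)); print(telemetry.get_obs()["tool_pos"])
```

```text
[0.60888294 0.14425217 0.052     ]
[0.60592269 0.14170295 0.13613601]
```

drive_tool(
  angular=[
    [0,0,0],
    [0,0,0],
    [0,0,0],
    [0,0,0],
    [0,0,0],
    [0,0,0],
    [0,0,0],
    [0,0,0],
  ],
  delta_pos=[
    [0.3,0,2],
    [0,0,2],
    [0,0,2],
    [0,0,1],
    [0,0,0.9],
    [0,0,0],
    [0,0,0],
    [0,0,0],
  ],
  gripper=[4,4,4,4,4,2.4,2.4,2.4],
)

```text
time_s: 19.5
tool_pos: [0.61, 0.143, 0.0596]
tool_rot: [180.0, -0.1, 19.5]
force: [-0.4, 0.1, 0.5]
grip_width: 0.0265
grasp_force: 0.0
```

drive_tool(
  angular=[
    [0,0,-0.105],
    [0,0,-0.105],
    [0,0,-0.105],
    [0,0,-0.105],
    [0,0,-0.105],
    [0,0,-0.105],
    [0,0,-0.105],
    [0,0,-0.105],
    [0,0,-0.105],
    [0,0,-0.105],
    [0,0,-0.105],
    [0,0,-0.105],
    [0,0,-0.105],
    [0,0,-0.105],
    [0,0,-0.105],
    [0,0,-0.105],
    [0,0,-0.105],
    [0,0,-0.105],
  ],
  delta_pos=[
    [-0.04,-0.78,0],
    [-0.04,-0.78,0],
    [-0.04,-0.78,0],
    [-0.04,-0.78,0],
    [-0.04,-0.78,0],
    [-0.04,-0.78,0],
    [-0.04,-0.78,0],
    [-0.04,-0.78,0],
    [-0.04,-0.78,0],
    [-0.04,-0.78,0],
    [-0.04,-0.78,0],
    [-0.04,-0.78,0],
    [-0.04,-0.78,0],
    [-0.04,-0.78,0],
    [-0.04,-0.78,0],
    [-0.04,-0.78,0],
    [-0.04,-0.78,0],
    [-0.04,-0.78,0],
  ],
  gripper=[2.4,2.4,2.4,2.4,2.4,2.4,2.4,2.4,2.4,2.4,2.4,2.4,2.4,2.4,2.4,2.4,2.4,2.4],
)

```text
time_s: 21.3
tool_pos: [0.495, 0.1769, 0.0599]
tool_rot: [179.8, 0.1, 128.1]
force: [2.6, 0.1, 0.4]
grip_width: 0.0238
grasp_force: 0.9
```

drive_tool(
  angular=[
    [0,0,-0.105],
    [0,0,-0.105],
    [0,0,0],
    [0,0,0],
  ],
  delta_pos=[
    [-0.04,-0.78,0],
    [-0.04,-0.78,0],
    [0,0,0],
    [0,0,0],
  ],
  gripper=[2.4,2.4,2.4,2.4],
)

```text
time_s: 21.7
tool_pos: [0.4828, 0.166, 0.0592]
tool_rot: [180.0, 0.1, 139.7]
force: [-0.5, 0.2, -0.5]
grip_width: 0.0237
grasp_force: 0.0
```

drive_tool(
  angular=[
    [0,0,0],
    [0,0,0],
    [0,0,0],
    [0,0,0],
  ],
  delta_pos=[
    [0,-0.15,0],
    [0,-0.15,0],
    [0,-0.1,0],
    [0,0,0],
  ],
  gripper=[2.4,2.4,2.4,2.4],
)

```text
time_s: 22.1
tool_pos: [0.4802, 0.1638, 0.0589]
tool_rot: [179.9, 0.0, 139.9]
force: [1.8, 2.2, 1.0]
grip_width: 0.0237
grasp_force: 1.6
```

drive_tool(
  angular=[
    [0,0,0],
    [0,0,0],
    [0,0,0],
    [0,0,0],
    [0,0,0],
    [0,0,0],
    [0,0,0],
    [0,0,0],
    [0,0,0],
    [0,0,0],
    [0,0,0],
  ],
  delta_pos=[
    [0,0.3,0],
    [0,0,0],
    [0,0,0],
    [0,0,0],
    [0,0,-1],
    [0,0,-3],
    [0,0,-3],
    [0,0,-3],
    [0,0,-3],
    [0,0,-3],
    [0,0,0],
  ],
  gripper=[4,4,4,4,4,4,4,4,4,4,4],
)

```text
time_s: 23.2
tool_pos: [0.4838, 0.1664, 0.2234]
tool_rot: [179.7, 0.3, 139.9]
force: [-0.2, -0.4, 0.6]
grip_width: 0.0399
grasp_force: 0.0
```

Run:
```python
from h import *
s=eyes.read_camera("side"); a=s["pixels"][160:280,180:340,::-1]; cv2.imwrite("pics/s5.png",cv2.resize(a,(800,600),interpolation=cv2.INTER_CUBIC))
```

```text
(no output)
```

View pics/s5.png

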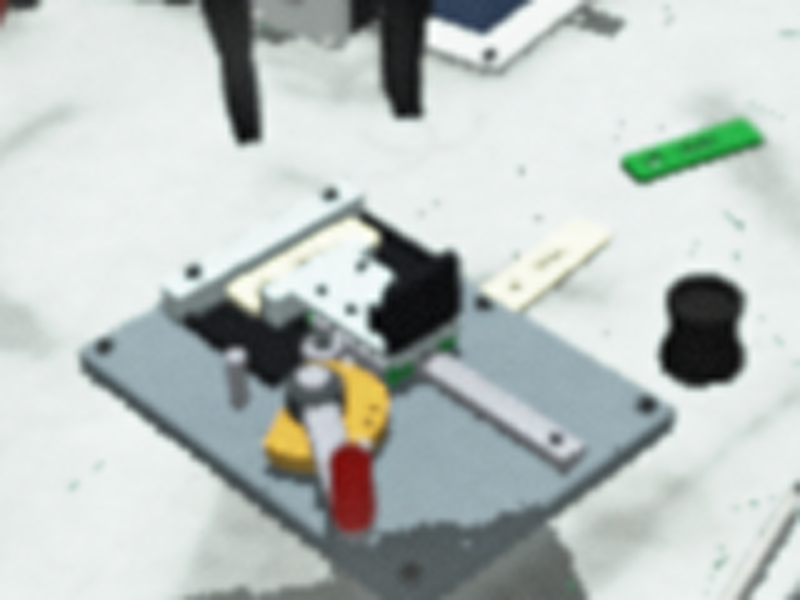

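The lever is back on its rear stop, with the knob at crop (352,488). The cam sits behind the roller at (325,340). The jaw holds the cassette square on the fence, the bystanders haven't moved and the hand is clear. I'll hand the job in.

```bash
python3 -c "
from cell import env; print(env.sign_off())"
```

```text
the job is handed in; nothing more can be done
None
```

The cassette is clamped square against the fence with the cam locked behind the roller and the hand clear; I handed the job in at about 23 s, and no verdict came back.

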